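# Vent the dry chamber under the readout

## Task

Tilt the display of the pressure readout up to about 45 degrees so that it can be read, and let go of it: its stiff hinge keeps it there. Then take the round chamber's lid by its knob, pull it straight up until the tight rubber seal lets go, without jerking it high off, and finish still holding it, level and centred over the chamber, about 15 mm clear of the rim so that air can seep in. Leave the other things on the bench where they are.

Things in the scene. Friction and masses are not known exactly. Their poses are not given: they have to be found in the camera images.
- chamber: Fixed round grey pot on a black foot ring (120 mm across), 70 mm high to the top of its rubber ring (rim 116 mm across, opening 80 mm), a short nozzle on its side. Origin: centre of its underside on the bench; z up.
- lid: Loose aluminium disc lid, 116 mm across, 9 mm thick, 0.3 to 0.5 kg, with an upright round black knob in its centre (26 mm across, from 9 to 45 mm above the sealing face) and below it a beaded plug reaching 15 mm into the mouth, with 3 mm of sideways play. Origin: centre of its sealing face, which lies on the rim, 70 mm above the bench, while it is shut; z up.
- chamber_rim (a point): Centre of the chamber's rim (top of the seal ring). Springy rubber lips inside the mouth grip the lid's plug: pulled straight up, the resistance grows to a peak of roughly 9 to 18 N (on top of the lid's weight) at about 4 to 6 mm of lift, then drops suddenly and is gone 8 mm above the rim; pushed down again below that, the lips grip again.
- lid_knob (a point): Point on the axis of the lid's knob, 32 mm above the lid's sealing face: a height to grip it at, 13 mm below the knob's top and 23 mm above the lid's plate.
- readout: Fixed grey block of the pressure readout, 110 x 116 x 26 mm, with a flat display, 104 x 110 x 10 mm, lying over it. Origin: centre of its underside on the bench; x points from the display's hinge (front edge, nearest the robot) to the edge that lifts, y along the hinge, z up.
- display_hinge (a point): Middle of the display's hinge axis, which runs along the readout's y axis: 50 mm in front of the block's centre, 34 mm above the bench.
- display_lug (a point): Grip point on the black upright lug near the display's free edge: 12 mm wide along the hinge axis, 14 mm the other way, standing 5 to 39 mm above the display's mid-plane. The point is 92 mm from the hinge along the display, 28 mm above its mid-plane (11 mm below the lug's top), and moves with it. Pinched with the fingers closing along the hinge axis, the lug can turn between them.
- display (a joint): Tilt of the display, rad: 0 lying flat on the block, growing as its far edge is raised towards the robot (45 degrees = 0.785), stop at 1.5. Stiff: needs about 3 N at the lug and stays where it is left.
- sample_jar: Bystander: white screw-cap tube, 36 x 36 x 69 mm. Origin: centre of its underside.
- solvent_bottle: Bystander: small brown bottle with black cap, 46 x 46 x 96 mm. Origin: centre of its underside.
- swab_pot: Bystander: pot of swabs, 58 x 58 x 84 mm. Origin: centre of its underside.
- marker: Bystander: felt marker lying down, 16 x 130 x 16 mm. Origin: centre of its underside.
- caliper: Bystander: caliper lying flat, 52 x 163 x 11 mm. Origin: centre of its underside.
- screwdriver: Bystander: screwdriver lying down, 22 x 165 x 21 mm. Origin: centre of its underside.
- tape_roll: Bystander: roll of tape lying flat, 58 x 58 x 18 mm. Origin: centre of its underside.
Mind the look-alikes: they are no part of the job. Leave any red look-alike of the readout alone. There is more than one size of the lid; the one meant has the size given above.

How it is judged:
By the outcome, as a careful person would: the job done as asked, in the order asked, and still so for the second after the job is handed in, while the arm keeps its last pose, push and grip.
It also fails if it takes over 46 s, if anything falls off the work surface, if the arm or the gripper's body presses on something with over 40 N, if the wrist force passes 120 N, or if a joint passes its speed limit or range.

## Robot

A 6-joint arm with a two-finger parallel gripper is mounted at the origin on a cart in front of the work surface, level with it; the furniture and walls round the work are solid. World frame = base frame: x ahead of the robot, y to its left, z up, the work surface at z = 0. Lengths are in mm, angles in rad, forces in N, time in s.
With the tool pointing down it reaches from about 325 to 775 mm from the base axis. Payload 5.5 kg.
Tool frame: the origin (TCP) lies on the centre line of the jaws, within the pads' length; the fingertips stand tip_reach ahead of it and the grasp point (between the pads) lies 11 mm behind it (tip_reach is the distance from the TCP to the fingertips, in mm); z points along the fingers, y is the direction in which the jaws open and shut (so a half turn about z gives the same grasp; the last joint's range is limited). The gripper opens to 85 mm and grips with 20 to 120 N. Pads are 22 mm wide; open, the fingers measure 114 mm over their backs; the gripper's body (76 mm by 85 mm) begins 54 mm behind the grasp point. The pads swing forward as they close: fully open they stand 13 mm farther back than shut.
Start: joints at [-0.057, 0.091, 1.231, -0, 1.82, -0.057], TCP at [600.014, -0.003, 239.275] pointing down, gripper open.
Joint ranges: [-2.87, 2.87], [-0.86, 2.18], [0.17, 2.46], [-1.51, 4.65], [0.06, 2.69], [-2.65, 2.65]. Speed limits (rad/s): [2.57, 2.57, 3.01, 3.14, 3.14, 3.14].

## Interface

Orientations are given as a unit quaternion [w, x, y, z].
In Python, from rig import get_state, camera, finish_job, tip_reach gives the robot as it stands.
- The arm moves only by the tool apply_moves, never from a script. Its argument "series" is a list of rows, each an object of numbers: "tx", "ty", "tz": the shift along the tool's x, y, z each as a share of 0.1 m, from -1 to 1; "roll": the turn about the tool's z as a share of 360 degrees, from -1 to 1; "fingers": the opening, from 0 (shut) to 1 (fully open). In form: [{"tx": .., "ty": .., "tz": .., "roll": .., "fingers": ..}, ...]. A call has exactly 5 rows; each row is the pose to reach, as a shift and turn from the pose commanded when the call began, along the tool's axes at that moment, turning the shorter way round; what a row does not reach only later rows make up. A row lasts 1/10 s, in which the tool goes at most 50 mm and 8.59 degrees, less where a joint would pass 70% of its speed; a pose out of reach is approached as far as the arm can. A call with a number of a shift or a turn outside -1 to 1 is refused whole. A call with a gripper value outside its range is refused whole. The fingers move at their own pace and stop on an object; "grip_force" is the grip in N (left out, the last holds). Time passes only in rows, so rows that repeat a pose let the fingers close, or fill a call up. It gives the time, the measured TCP pose, the force and the opening at its end, in the units of the state.
- get_state(): the state, without advancing time (a new reading comes with each control period).
- camera(name): name is "scene" or "side" or "wrist"; returns a dict with "frame" (420x560x3 uint8, red, green, blue), "mtx" (3x3 intrinsics, pixels), "k1" (the pictures are not rectified: a ray, as slopes to the right and down, at radius r is drawn at 1 + k1 r^2 times it, then the intrinsics apply), "R" (3x3) and "t" (3): a world point X has camera coordinates R X + t; the wrist camera has in their place "tool_from_camera" (4x4, takes a point from camera to tool coordinates, whose origin is the TCP and whose axes are the flange's). Camera axes: x right, y down, z forward; pixel columns grow to the right and rows downward; lengths in mm; the calibration is good to about 2 mm. A picture is of the moment at which its call begins: read the wrist's pose just before it. There is no depth.
- finish_job(): hands the job in, once; it reports no verdict.
The state is a dict: "clock": time; "qpos": joint angles; "qd": joint speeds; "joint_efforts": joint torques, N m; "tcp_pos": TCP position; "ee_rot": TCP orientation; "wrist_force": force on the tool from outside, world axes, zero at the start; "torque": the same for the moment, N m; "width": finger opening in mm.
Only numpy, scipy, OpenCV 4.12 (cv2) and the standard library are available. Lean on these libraries where they do the work, as an engineer would, in place of code of your own. Each camera call takes 0.05 s, during which the arm holds its last target.

## Working session

There is one attempt and no reset: what is moved stays moved. The work goes in short steps, Python scripts to look and compute and a tool call to move; the robot and the scene stay as the last step left them, time stands still between calls to the robot, and variables do not carry over. Pictures are saved under pics/ and viewed, and the job is handed in when it is done.

Besides the shell and the picture viewer there is one more tool, called after ">>>" as a command line: name --argument value ..., lists and objects as JSON in quotes. apply_moves: Moves the arm, as the interface text tells. Its arguments: {"type":"object","properties":{"series":{"type":"array"},"grip_force":{"type":"number"}},"required":["series"]}

```bash
mkdir -p pics; ls; python3 - <<'E'
from rig import *
import cv2,numpy as np
s=get_state();print(s, tip_reach)
for n in ["scene","side","wrist"]:
    c=camera(n);cv2.imwrite(f"pics/{n}0.png",c["frame"][:,:,::-1])
    np.save(f"pics/{n}0.npy",c,allow_pickle=True)
    print(n,{k:np.round(v,4).tolist() for k,v in c.items() if k!="frame"})
E
```

```text
pics
{'clock': 0.0, 'qpos': array([-5.66900822e-02,  9.18663455e-02,  1.23189423e+00, -5.38836009e-05,
        1.81979337e+00, -5.67062280e-02]), 'qd': array([-0.00075591,  0.00058498,  0.00117044,  0.00022227, -0.00063228,
       -0.00023154]), 'joint_efforts': array([ 1.92109423e-03, -4.58737707e+01, -4.18019521e+01,  2.08830479e-04,
        1.19483890e-02, -1.60596358e-05]), 'tcp_pos': array([5.99732134e+02, 1.97276757e-03, 2.38141655e+02]), 'ee_rot': array([-7.14209455e-04,  7.07105409e-01,  7.07107473e-01, -6.72496479e-04]), 'wrist_force': array([ 0.38510137,  0.37477567, -0.08357096]), 'torque': array([ 0.03895075, -0.02693859, -0.02328549]), 'width': 85.50643105391151} 8.0
scene {'mtx': [[452.8245, 0.0, 280.7302], [0.0, 452.8245, 213.159], [0.0, 0.0, 1.0]], 'k1': -0.145, 'R': [[-0.5746, -0.8183, 0.0174], [-0.5207, 0.3491, -0.7791], [0.6315, -0.4567, -0.6267]], 't': [311.0029, 377.578, 915.2984]}
side {'mtx': [[538.7831, 0.0, 283.5965], [0.0, 538.7831, 204.4016], [0.0, 0.0, 1.0]], 'k1': 0.0647, 'R': [[-0.907, -0.4207, -0.0179], [-0.2491, 0.5703, -0.7828], [0.3395, -0.7055, -0.6221]], 't': [520.8399, 193.435, 1104.4264]}
wrist {'mtx': [[322.0881, 0.0, 280.5115], [0.0, 322.0881, 205.6203], [0.0, 0.0, 1.0]], 'k1': -0.0218, 'tool_from_camera': [[0.0002, -0.9494, -0.3142, 80.096], [1.0, 0.0005, -0.0007, -2.024], [0.0008, -0.3142, 0.9494, -135.0118], [0.0, 0.0, 0.0, 1.0]]}
```

View pics/scene0.png

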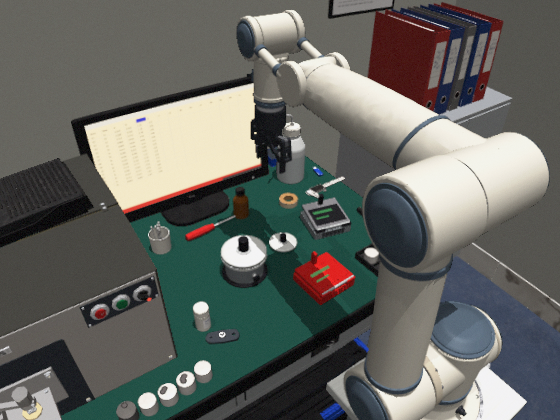

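View pics/side0.png

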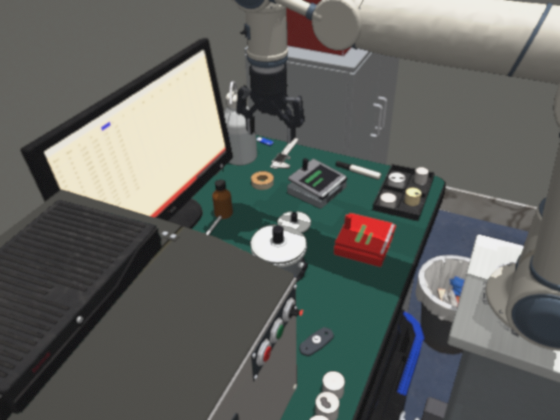

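View pics/wrist0.png

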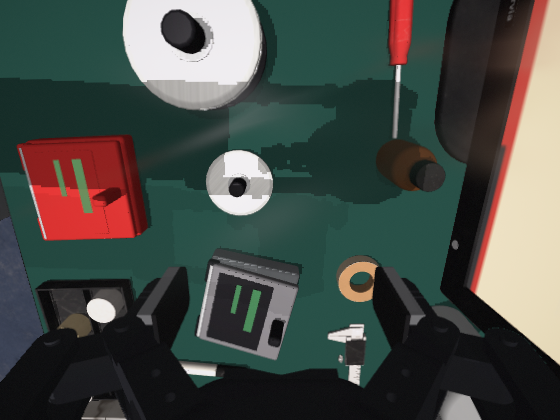

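The scene shows two candidate readouts, a grey one (scene 325,217) and a red look-alike (323,277). It also shows two lids, the large one on the pot (242,250) and a small one on the bench (282,242). The ones meant are the grey readout and the large lid on the chamber. I'll enlarge crops to confirm this and mark features.

```bash
cat > h.py <<'E'
import numpy as np,cv2
from scipy.spatial.transform import Rotation as Ro
def ray(c,px,pose=None):
    m=c["mtx"];K=np.array(m,float)
    d=np.array([[float(c["k1"]),0,0,0]])
    p=cv2.undistortPointsIter(np.array([[px]],float),K,d[0],None,None,(3,100,1e-10))[0,0]
    v=np.array([p[0],p[1],1.])
    if "R" in c:
        R=np.array(c["R"]);t=np.array(c["t"]).ravel();o=-R.T@t;w=R.T@v
    else:
        T=np.array(c["tool_from_camera"]);pos,q=pose
        A=Ro.from_quat([q[1],q[2],q[3],q[0]]).as_matrix()
        o=A@T[:3,3]+pos;w=A@T[:3,:3]@v
    return o,w/np.linalg.norm(w)
def plane(r,z): o,w=r; return o+w*(z-o[2])/w[2]
def tri(rs):
    A=np.zeros((3,3));b=np.zeros(3)
    for o,w in rs:
        P=np.eye(3)-np.outer(w,w);A+=P;b+=P@o
    X=np.linalg.solve(A,b)
    return X,[np.linalg.norm((np.eye(3)-np.outer(w,w))@(X-o)) for o,w in rs]
def snap(n,tag):
    from rig import get_state,camera
    s=get_state();c=camera(n);cv2.imwrite(f"pics/{n}{tag}.png",c["frame"][:,:,::-1])
    c["pose"]=(s["tcp_pos"],s["ee_rot"]);np.save(f"pics/{n}{tag}.npy",c,allow_pickle=True);return c,s
def load(n,tag): return np.load(f"pics/{n}{tag}.npy",allow_pickle=True).item()
def crop(c,x0,y0,w,h,k,out):
    im=cv2.resize(c["frame"][y0:y0+h,x0:x0+w,::-1],None,fx=k,fy=k,interpolation=cv2.INTER_CUBIC)
    for x in range((x0//10+1)*10,x0+w,10):
        cv2.line(im,((x-x0)*k,0),((x-x0)*k,6 if x%50 else 14),(0,255,255),1)
        if x%50==0: cv2.putText(im,str(x),((x-x0)*k,26),0,.4,(0,255,255),1)
    for y in range((y0//10+1)*10,y0+h,10):
        cv2.line(im,(0,(y-y0)*k),(6 if y%50 else 14,(y-y0)*k),(0,255,255),1)
        if y%50==0: cv2.putText(im,str(y),(16,(y-y0)*k+4),0,.4,(0,255,255),1)
    cv2.imwrite(out,im)
E
python3 - <<'E'
from h import *
crop(load("wrist",0),110,0,200,130,4,"pics/w_lid.png")
crop(load("wrist",0),180,235,150,140,4,"pics/w_disp.png")
crop(load("scene",0),210,185,160,110,5,"pics/s_c.png")
crop(load("side",0),235,150,120,120,5,"pics/d_c.png")
E
```

```text
(no output)
```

View pics/w_disp.png

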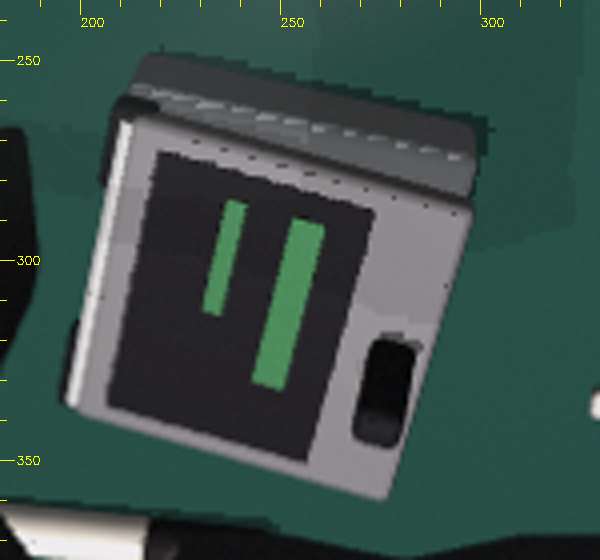

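View pics/s_c.png

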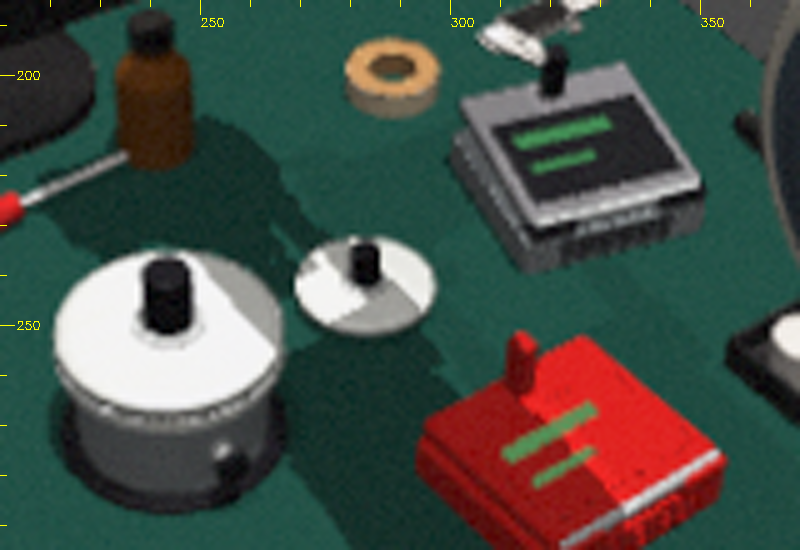

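View pics/d_c.png

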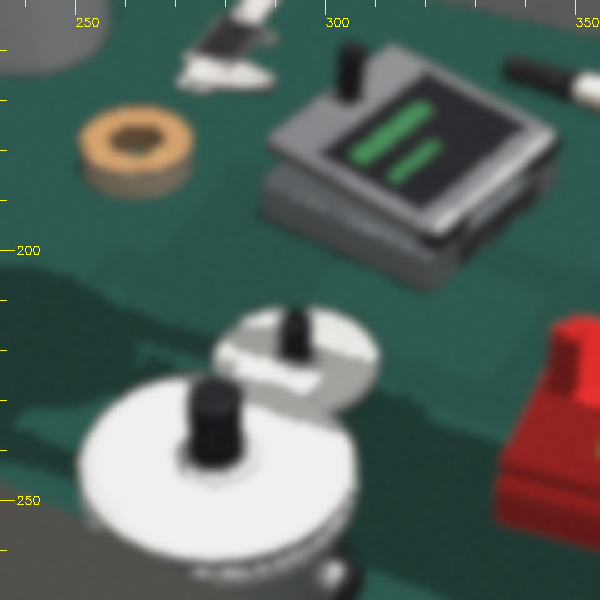

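View pics/w_lid.png

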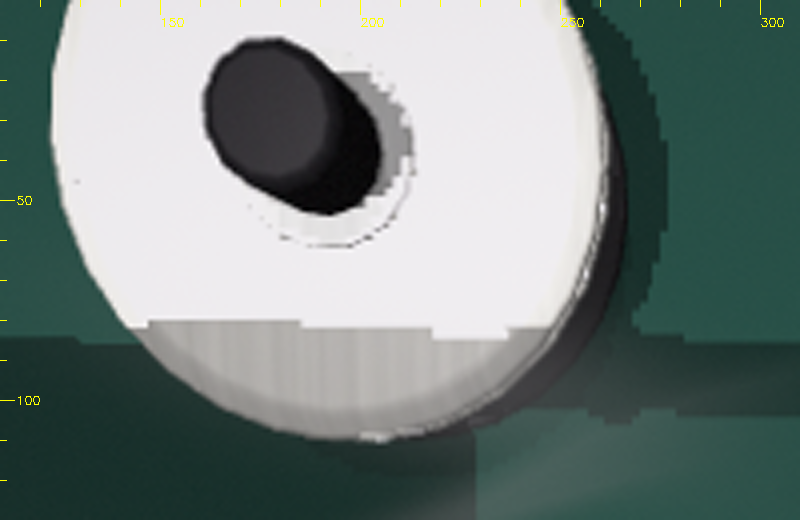

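The crops confirm it: the large lid, whose knob top is at wrist (175,27), sits on the pot. The grey readout has its lug top at wrist (273,342), and the hinge is the left edge.

```bash
python3 - <<'E'
from h import *
from rig import get_state
w=load("wrist",0);s=get_state();pose=(s["tcp_pos"],s["ee_rot"])
P=[plane(ray(w,p,pose),39) for p in [(208,262),(296,287),(274,359),(196,336)]]
for p in P: print(p.round(1))
print([round(np.linalg.norm(P[i]-P[i-1]),1) for i in range(4)])
f=P[1]-P[2];g=P[0]-P[3];print("hinge dir ang",np.degrees(np.arctan2(f[1],f[0])),np.degrees(np.arctan2(g[1],g[0])))
a=P[1]-P[0];b=P[2]-P[3];print("x ang",np.degrees(np.arctan2(a[1],a[0])),np.degrees(np.arctan2(b[1],b[0])))
print("lugtop wrist plane",plane(ray(w,(272.5,342),pose),73))
sc=load("scene",0);sd=load("side",0)
rl=[ray(w,(272.5,342),pose),ray(sc,(319.5,195),None),ray(sd,(304.8,160.5),None)]
print("lug tri",tri(rl),[plane(r,73).round(1) for r in rl])
rk=[ray(w,(176,27.5),pose),ray(sc,(242,238)),ray(sd,(277,229))]
print("knob",tri(rk),[plane(r,115).round(1) for r in rk])
# lid disc outline plane z=79 in scene/side: extreme
for p in [(219,251),(265.5,251)]: print(plane(ray(sc,p),79).round(1))
E
```

```text
[512.9 -99.7  39. ]
[ 615.8 -133.    39. ]
[ 588.8 -241.5   39. ]
[ 489.9 -205.2   39. ]
[np.float64(108.0), np.float64(108.1), np.float64(111.9), np.float64(105.4)]
hinge dir ang 76.04030637435312 77.68903402919324
x ang -17.897411411691344 -20.156580715987037
lugtop wrist plane [ 588.15927274 -184.18824092   73.        ]
lug tri (array([ 590.17622021, -171.36239948,   81.41391624]), [np.float64(4.395509954357232), np.float64(0.8067170137903825), np.float64(3.6766199059425717)]) [array([ 588.2, -184.2,   73. ]), array([ 598.9, -178.2,   73. ]), array([ 594.8, -177.1,   73. ])]
knob (array([523.78958552, 131.45204345, 113.21302718]), [np.float64(2.6197739005693554), np.float64(1.2585256377531346), np.float64(2.7614740756678917)]) [array([522.1, 129.7, 115. ]), array([523.6, 131.4, 115. ]), array([523.7, 136.6, 115. ])]
[549.1 184.8  79. ]
[484.3  88.2  79. ]
```

>>> apply_moves --series '[{"tx":-0.17,"ty":-0.06,"tz":0.0,"roll":-0.02,"fingers":1},{"tx":-0.34,"ty":-0.12,"tz":0.0,"roll":-0.04,"fingers":1},{"tx":-0.5,"ty":-0.17,"tz":0.0,"roll":-0.06,"fingers":1},{"tx":-0.67,"ty":-0.22,"tz":0.0,"roll":-0.08,"fingers":1},{"tx":-0.84,"ty":-0.28,"tz":0.0,"roll":-0.1,"fingers":1}]'

```text
clock: 0.65
tcp_pos: [571.7, -84.6, 238.8]
ee_rot: [-0.0, 0.452, 0.892, -0.0]
wrist_force: [-0.2, -0.7, 0.4]
width: 85.1
```

>>> apply_moves --series '[{"tx":-0.1,"ty":-0.14,"tz":0.0,"roll":-0.021,"fingers":1},{"tx":-0.2,"ty":-0.28,"tz":0.0,"roll":-0.042,"fingers":1},{"tx":-0.3,"ty":-0.43,"tz":0.1,"roll":-0.063,"fingers":1},{"tx":-0.4,"ty":-0.58,"tz":0.2,"roll":-0.084,"fingers":1},{"tx":-0.5,"ty":-0.72,"tz":0.2,"roll":-0.1056,"fingers":1}]'

```text
clock: 1.15
tcp_pos: [542.2, -167.2, 217.0]
ee_rot: [-0.002, 0.136, 0.991, 0.0]
wrist_force: [-0.3, 0.1, 0.4]
width: 85.7
```

>>> apply_moves --series '[{"tx":0,"ty":0,"tz":0,"roll":0,"fingers":0.5},{"tx":0,"ty":0,"tz":0,"roll":0,"fingers":0.5},{"tx":0,"ty":0,"tz":0,"roll":0,"fingers":0.5},{"tx":0,"ty":0,"tz":0,"roll":0,"fingers":0.5},{"tx":0,"ty":0,"tz":0,"roll":0,"fingers":0.5}]'

```text
clock: 1.65
tcp_pos: [543.4, -166.1, 219.5]
ee_rot: [0.0, 0.139, 0.99, 0.0]
wrist_force: [0.9, -0.2, -0.2]
width: 42.8
```

```bash
python3 - <<'E'
from h import *
c,s=snap("wrist",1);print(s["clock"],s["tcp_pos"],s["ee_rot"],s["width"],np.abs(s["qd"]).max())
E
```

```text
1.65 [ 543.44274873 -166.14113106  219.46437688] [1.75027815e-04 1.38986260e-01 9.90294293e-01 4.01508856e-05] 42.75920250108056 0.005721454710952914
```

View pics/wrist1.png

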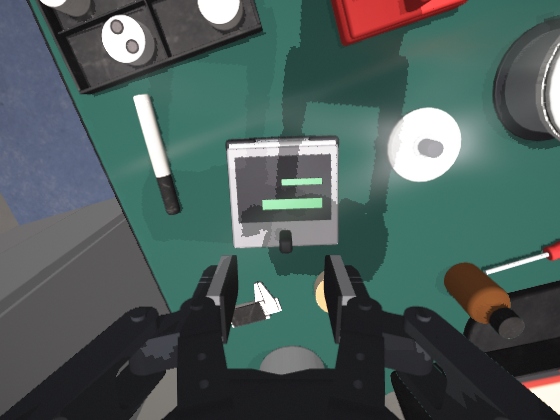

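```bash
python3 - <<'E'
from h import *
crop(load("wrist",1),215,125,140,140,5,"pics/w1c.png")
E
```

```text
(no output)
```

View pics/w1c.png

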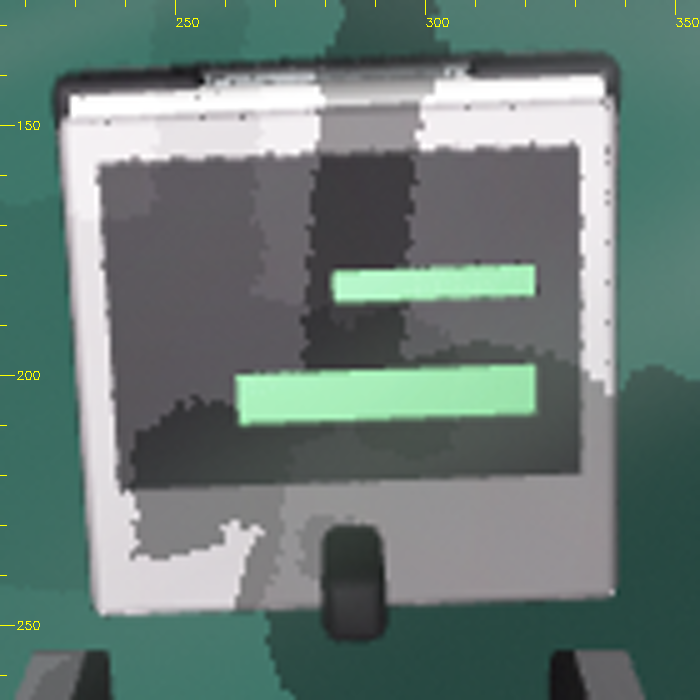

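```bash
python3 - <<'E'
from h import *
w=load("wrist",1);pose=w["pose"]
P=[plane(ray(w,p,pose),39) for p in [(228,149),(337.5,145),(338,244),(234.5,248)]]
for p in P: print(p.round(1))
print([round(np.linalg.norm(P[i]-P[i-1]),1) for i in range(4)])
A=lambda v:np.degrees(np.arctan2(v[1],v[0]))
print("y ang",A(P[1]-P[0]),A(P[2]-P[3]),"x ang",A(P[2]-P[1]),A(P[3]-P[0]))
print("screen y dir", *[A(plane(ray(w,b,pose),39)-plane(ray(w,a,pose),39)) for a,b in [((234,158),(330,154)),((238,223),(331,219.5)),((262,200),(321.5,198))]])
print("lugtop", plane(ray(w,(285.5,246),pose),73), "base front",plane(ray(w,(285,231),pose),39))
print("free mid",(P[2]+P[3])/2,"hinge edge mid",(P[0]+P[1])/2)
E
```

```text
[ 493.9 -206.5   39. ]
[ 519.5 -102.9   39. ]
[ 622.6 -125.8   39. ]
[ 596.6 -234.3   39. ]
[np.float64(106.4), np.float64(106.7), np.float64(105.7), np.float64(111.5)]
y ang 76.12705118034148 76.4897945383974 x ang -12.515162301356646 -15.101530031329427
screen y dir 76.4395291778978 76.36265162222364 76.06889440495475
lugtop [ 593.72329982 -176.77567618   73.        ] base front [ 592.43870819 -176.48356103   39.        ]
free mid [ 609.60898519 -180.04193576   39.        ] hinge edge mid [ 506.69461474 -154.73970238   39.        ]
```

>>> apply_moves --series '[{"tx":-0.14,"ty":0.01,"tz":0.25,"roll":-0.0064,"fingers":0.5},{"tx":-0.28,"ty":0.02,"tz":0.5,"roll":-0.0064,"fingers":0.5},{"tx":-0.42,"ty":0.03,"tz":0.75,"roll":-0.0064,"fingers":0.5},{"tx":-0.547,"ty":0.038,"tz":1.0,"roll":-0.0064,"fingers":0.5},{"tx":-0.547,"ty":0.038,"tz":1.0,"roll":-0.0064,"fingers":0.5}]'

```text
clock: 2.2
tcp_pos: [595.6, -177.3, 114.0]
ee_rot: [-0.004, 0.119, 0.993, 0.001]
wrist_force: [-0.3, 0.1, -1.1]
width: 42.7
```

```bash
python3 - <<'E'
from h import *
c,s=snap("wrist",2);print(s["clock"],s["tcp_pos"],s["ee_rot"],s["width"],np.abs(s["qd"]).max())
crop(c,140,150,280,210,3,"pics/w2c.png")
c,s=snap("side",2);crop(c,240,110,150,110,5,"pics/d2c.png")
E
```

```text
2.2 [ 595.61438044 -177.2974273   113.97341199] [-3.87939219e-03  1.19016804e-01  9.92884205e-01  9.51480425e-04] 42.747297576444836 0.0586094968228124
```

View pics/w2c.png

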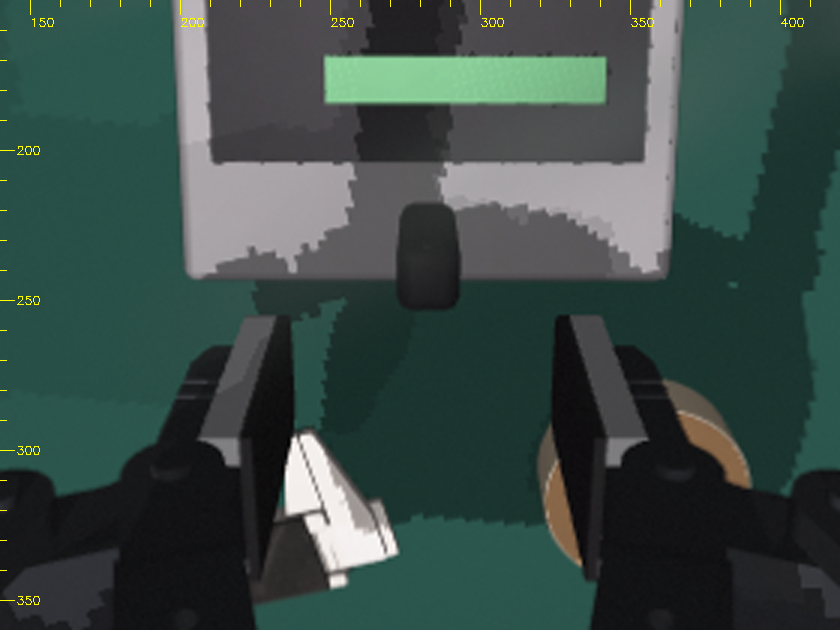

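View pics/d2c.png

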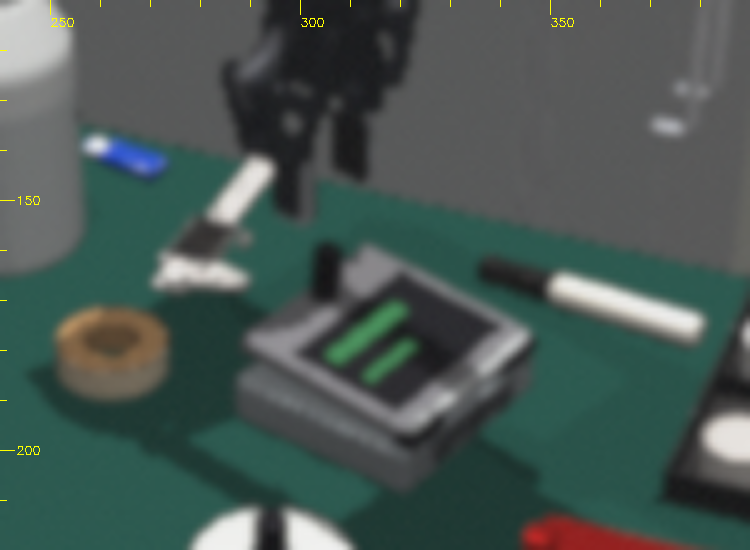

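```bash
python3 - <<'E'
from h import *
w=load("wrist",2);pose=w["pose"]
for n,p,z in [("far top",(279,253),73),("near base",(279,217.5),39),("neartop",(279,232),73),("free edge",(279,243),39)]: print(n,plane(ray(w,p,pose),z))
from rig import get_state
print(get_state()["tcp_pos"])
E
```

```text
far top [ 600.44726882 -180.40021711   73.        ]
near base [ 590.19369851 -178.05590921   39.        ]
neartop [ 587.14109409 -177.14626523   73.        ]
free edge [ 608.97503166 -182.64863804   39.        ]
[ 596.44785891 -177.85834251  119.03059655]
```

>>> apply_moves --series '[{"tx":0.01,"ty":-0.005,"tz":0.2,"roll":0,"fingers":0.5},{"tx":0.01,"ty":-0.005,"tz":0.4,"roll":0,"fingers":0.5},{"tx":0.01,"ty":-0.005,"tz":0.55,"roll":0,"fingers":0.5},{"tx":0.01,"ty":-0.005,"tz":0.64,"roll":0,"fingers":0.5},{"tx":0.01,"ty":-0.005,"tz":0.64,"roll":0,"fingers":0.5}]'

```text
clock: 2.8
tcp_pos: [595.3, -178.3, 54.9]
ee_rot: [-0.0, 0.119, 0.993, 0.0]
wrist_force: [0.5, 0.1, 0.7]
width: 42.6
```

>>> apply_moves --series '[{"tx":0,"ty":0,"tz":0,"roll":0,"fingers":0},{"tx":0,"ty":0,"tz":0,"roll":0,"fingers":0},{"tx":0,"ty":0,"tz":0,"roll":0,"fingers":0},{"tx":0,"ty":0,"tz":0,"roll":0,"fingers":0},{"tx":0,"ty":0,"tz":0,"roll":0,"fingers":0}]' --grip_force 30

```text
clock: 3.3
tcp_pos: [596.9, -176.6, 56.7]
ee_rot: [0.001, 0.118, 0.993, 0.001]
wrist_force: [1.6, 6.2, 0.8]
width: 11.7
```

```bash
python3 - <<'E'
from h import *
c,s=snap("wrist",3);print(s)
E
```

```text
{'clock': 3.3, 'qpos': array([-0.34402585,  0.18912013,  1.44810849,  0.00322718,  1.50264403,
       -1.67763713]), 'qd': array([ 0.00068205,  0.00115716,  0.00046863, -0.00117777, -0.00032086,
       -0.00049195]), 'joint_efforts': array([ -4.2208904 , -48.36667657, -40.32970905,  -1.94457293,
        -0.22113807,  -0.08363953]), 'tcp_pos': array([ 596.86904226, -176.5879272 ,   56.69736303]), 'ee_rot': array([0.00119811, 0.11842227, 0.99296165, 0.00137697]), 'wrist_force': array([1.6094096 , 6.16740901, 0.82184561]), 'torque': array([ 0.82350837, -0.18938077, -0.07635444]), 'width': 11.690185532573377}
```

View pics/wrist3.png

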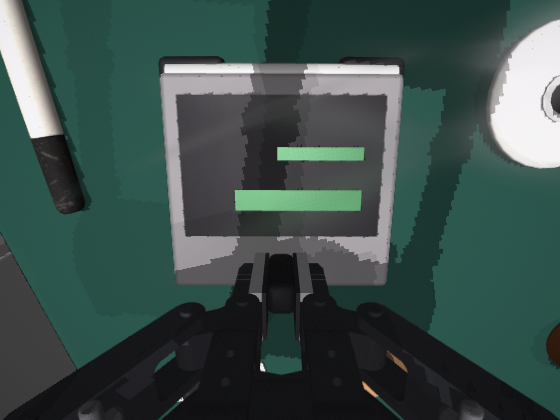

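>>> apply_moves --series '[{"tx":0.028,"ty":0.01,"tz":-0.071,"roll":0,"fingers":0},{"tx":0.061,"ty":0.01,"tz":-0.14,"roll":0,"fingers":0},{"tx":0.1,"ty":0.01,"tz":-0.206,"roll":0,"fingers":0},{"tx":0.144,"ty":0.01,"tz":-0.269,"roll":0,"fingers":0},{"tx":0.193,"ty":0.01,"tz":-0.328,"roll":0,"fingers":0}]'

```text
clock: 3.85
tcp_pos: [577.4, -171.8, 88.1]
ee_rot: [0.0, 0.119, 0.993, 0.001]
wrist_force: [4.2, 4.2, -6.4]
width: 11.4
```

>>> apply_moves --series '[{"tx":0.053,"ty":0,"tz":-0.055,"roll":0,"fingers":0},{"tx":0.11,"ty":0,"tz":-0.106,"roll":0,"fingers":0},{"tx":0.171,"ty":0,"tz":-0.152,"roll":0,"fingers":0},{"tx":0.236,"ty":0,"tz":-0.193,"roll":0,"fingers":0},{"tx":0.303,"ty":0,"tz":-0.229,"roll":0,"fingers":0}]'

```text
clock: 4.35
tcp_pos: [548.0, -164.6, 111.0]
ee_rot: [0.001, 0.119, 0.993, 0.001]
wrist_force: [5.6, 4.9, -6.6]
width: 11.1
```

```bash
python3 - <<'E'
from h import *
c,s=snap("wrist",4);print(s["tcp_pos"],s["wrist_force"],s["torque"],s["width"])
c,s=snap("side",4);crop(c,240,80,150,120,5,"pics/d4c.png");print(s["tcp_pos"],s["wrist_force"])
E
```

```text
[ 548.03766656 -164.60355032  110.9816806 ] [ 5.58410767  4.91645704 -6.57332281] [ 0.49404608 -0.96469594 -0.02777257] 11.145782960803304
[ 547.21385713 -164.40723     111.43681497] [-0.49824118  5.45433421 -4.94596208]
```

View pics/d4c.png

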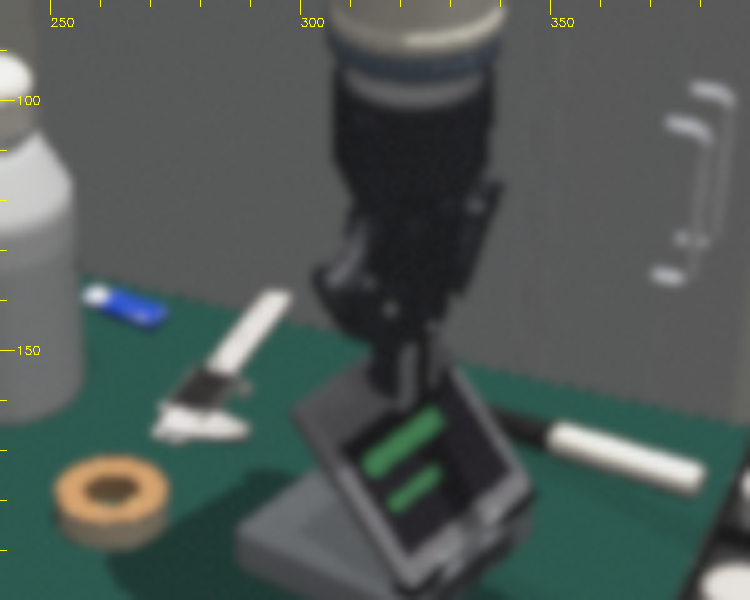

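View pics/wrist4.png

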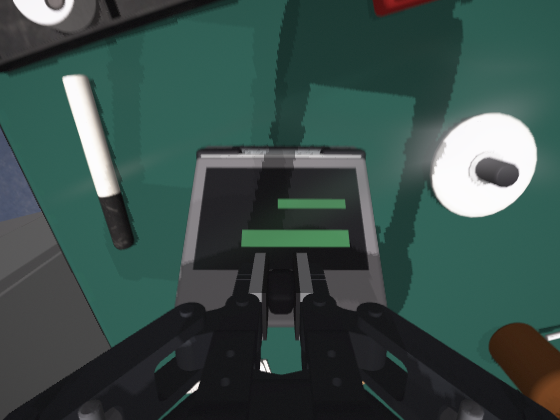

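>>> apply_moves --series '[{"tx":0,"ty":0,"tz":0,"roll":0,"fingers":0.4},{"tx":0,"ty":0,"tz":0,"roll":0,"fingers":0.4},{"tx":0,"ty":0,"tz":0,"roll":0,"fingers":0.4},{"tx":0,"ty":0,"tz":-0.1,"roll":0,"fingers":0.4},{"tx":0,"ty":0,"tz":-0.25,"roll":0,"fingers":0.4}]'

```text
clock: 4.95
tcp_pos: [547.3, -165.8, 136.1]
ee_rot: [-0.001, 0.119, 0.993, 0.0]
wrist_force: [0.9, 1.2, -0.2]
width: 34.3
```

>>> apply_moves --series '[{"tx":0,"ty":0,"tz":-0.2,"roll":0,"fingers":0.4},{"tx":0,"ty":0,"tz":-0.4,"roll":0,"fingers":0.5},{"tx":0,"ty":0,"tz":-0.6,"roll":0,"fingers":0.6},{"tx":0,"ty":0,"tz":-0.8,"roll":0,"fingers":0.6},{"tx":0,"ty":0,"tz":-0.9,"roll":0,"fingers":0.6}]'

```text
clock: 5.45
tcp_pos: [548.4, -166.1, 230.1]
ee_rot: [0.002, 0.119, 0.993, -0.001]
wrist_force: [-0.3, -0.3, 0.4]
width: 51.2
```

```bash
python3 - <<'E'
from h import *
c,s=snap("wrist",5);print(s["tcp_pos"],s["ee_rot"],s["wrist_force"],s["width"])
crop(c,200,120,180,140,4,"pics/w5c.png")
c,s=snap("side",5);crop(c,240,120,120,100,6,"pics/d5c.png")
c,s=snap("scene",5);crop(c,280,170,100,90,6,"pics/s5c.png")
E
```

```text
[ 548.41167456 -166.06728043  230.05235913] [ 2.38569103e-03  1.19161033e-01  9.92871895e-01 -5.97386594e-04] [-0.26484737 -0.25907337  0.40104625] 51.243530010905175
```

View pics/d5c.png

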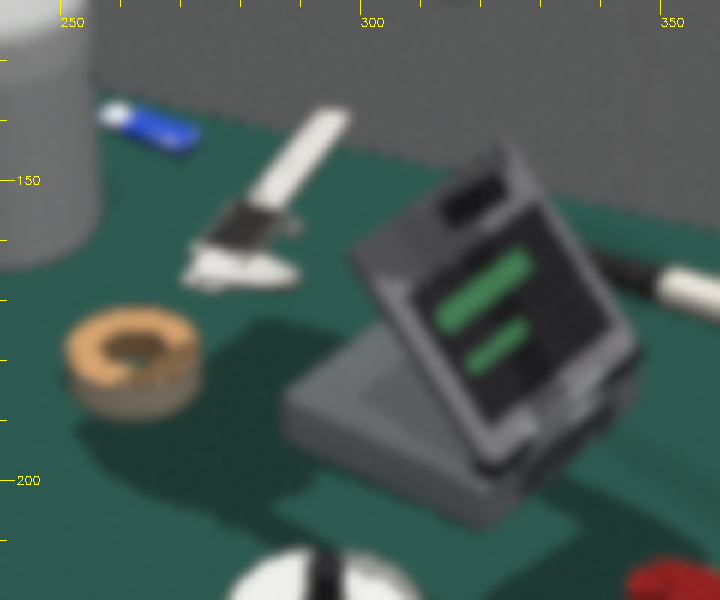

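View pics/w5c.png

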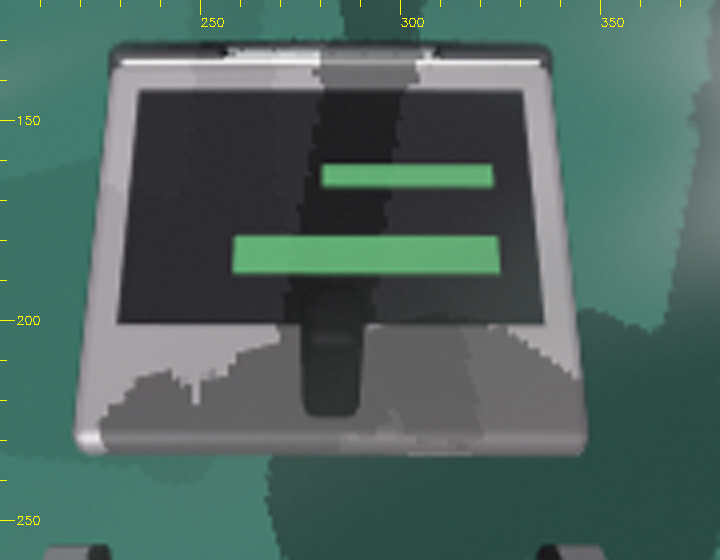

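View pics/s5c.png

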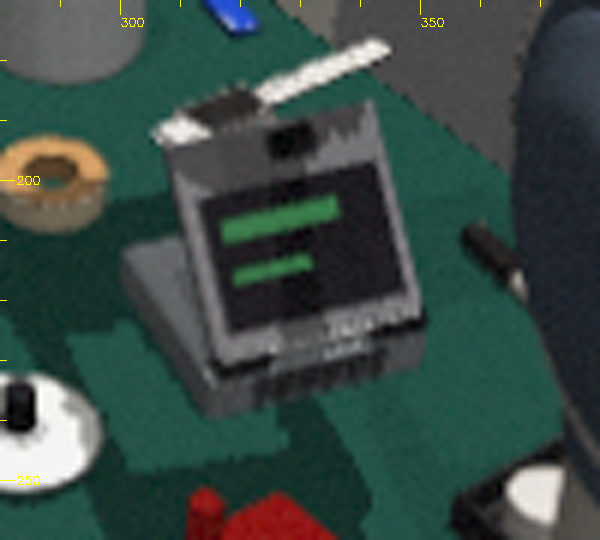

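```bash
python3 - <<'E'
from h import *
w=load("wrist",5);sc=load("scene",5);sd=load("side",5)
D=[((330.5,143),(317.5,225.5),(322.5,190)),((234,143),(347.5,217.5),(342,174.5)),((335.5,201),(313,203),(309,168.5)),((229,201),(342.5,197),(330,154.5))]
X=[]
for a,b,c in D:
    x,r=tri([ray(w,a,w["pose"]),ray(sc,b),ray(sd,c)]);X.append(x);print(x.round(1),np.round(r,1))
X=np.array(X)
for i in (0,1):
    d=X[i+2]-X[i];print(np.linalg.norm(d),np.degrees(np.arctan2(d[2],np.hypot(d[0],d[1]))))
n=np.cross(X[2]-X[1],X[3]-X[0]);print("tilt",np.degrees(np.arccos(abs(n[2])/np.linalg.norm(n))))
# wrist-only lug
u=np.array([.972,-.235,0]);
for th in (40,45,50):
    t=np.radians(th);H=np.array([506,-156.8,34.]);ax=u*np.cos(t)+np.array([0,0,1])*np.sin(t);nn=-u*np.sin(t)+np.array([0,0,1])*np.cos(t)
    # hit of rays with plane of display top, along-display distance of edges
    out=[]
    for p in [(282,143),(282,201),(282,229)]:
        o,v=ray(w,p,w["pose"]);P0=H+5*nn;k=((P0-o)@nn)/(v@nn);out.append(((o+k*v-P0)@ax).round(1))
    print(th,out)
w1=load("wrist",1);print([ (plane(ray(w1,p,w1["pose"]),39)-[506,-156.8,34])@u for p in [(284,156.5),(284,221)]])
E
```

```text
[ 519.2 -109.9   45.8] [0.6 1.4 1.3]
[ 499.4 -202.8   41.3] [1.6 2.4 2.5]
[ 561.1 -121.4   92.8] [2.1 1.1 1. ]
[ 541.9 -215.3   84.1] [1.5 1.7 2. ]
64.05504778774642 47.20777984504103
61.557684218020405 43.950229254157975
tilt 45.889663556439146
40 [np.float64(7.8), np.float64(69.9), np.float64(96.7)]
45 [np.float64(8.7), np.float64(73.2), np.float64(100.3)]
50 [np.float64(9.8), np.float64(77.4), np.float64(104.9)]
[np.float64(9.552963387671133), np.float64(77.27952540376624)]
```

Display released at about 46° (triangulated). Next, the lid.

>>> apply_moves --series '[{"tx":0.06,"ty":0.19,"tz":-0.1,"roll":0,"fingers":0.6},{"tx":0.13,"ty":0.38,"tz":-0.2,"roll":0,"fingers":0.6},{"tx":0.19,"ty":0.57,"tz":-0.2,"roll":0,"fingers":0.6},{"tx":0.25,"ty":0.76,"tz":-0.2,"roll":0,"fingers":0.6},{"tx":0.32,"ty":0.95,"tz":-0.2,"roll":0,"fingers":0.6}]'

```text
clock: 6.1
tcp_pos: [538.6, -65.1, 244.4]
ee_rot: [-0.001, 0.119, 0.993, 0.0]
wrist_force: [0.0, 0.1, 0.9]
width: 51.1
```

>>> apply_moves --series '[{"tx":0.06,"ty":0.19,"tz":0,"roll":0,"fingers":0.6},{"tx":0.13,"ty":0.38,"tz":0,"roll":0,"fingers":0.6},{"tx":0.19,"ty":0.57,"tz":0,"roll":0,"fingers":0.6},{"tx":0.25,"ty":0.76,"tz":0,"roll":0,"fingers":0.6},{"tx":0.32,"ty":0.95,"tz":0,"roll":0,"fingers":0.6}]'

```text
clock: 6.6
tcp_pos: [530.0, 34.8, 244.3]
ee_rot: [-0.001, 0.119, 0.993, -0.0]
wrist_force: [0.5, -0.9, 0.1]
width: 51.2
```

>>> apply_moves --series '[{"tx":0.06,"ty":0.25,"tz":0,"roll":0,"fingers":0.6},{"tx":0.12,"ty":0.5,"tz":0,"roll":0,"fingers":0.6},{"tx":0.18,"ty":0.75,"tz":0,"roll":0,"fingers":0.6},{"tx":0.31,"ty":0.93,"tz":0,"roll":0,"fingers":0.6},{"tx":0.31,"ty":0.93,"tz":0,"roll":0,"fingers":0.6}]'

```text
clock: 7.1
tcp_pos: [521.3, 133.8, 244.5]
ee_rot: [-0.001, 0.117, 0.993, 0.0]
wrist_force: [1.0, 0.4, -0.2]
width: 51.8
```

```bash
python3 - <<'E'
from h import *
c,s=snap("wrist",6);print(s["clock"],s["tcp_pos"],s["ee_rot"],s["wrist_force"],s["width"],np.abs(s["qd"]).max())
E
```

```text
7.1 [521.29805439 133.84034092 244.4747842 ] [-1.38077887e-03  1.17481920e-01  9.93074061e-01  2.67514736e-05] [ 0.96802834  0.41274092 -0.24851033] 51.83704321729933 0.04271782805460546
```

View pics/wrist6.png

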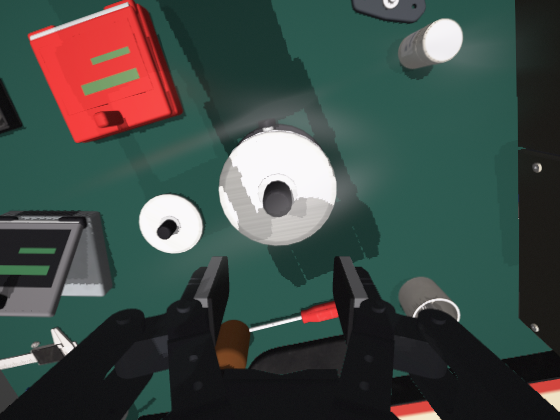

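```bash
python3 - <<'E'
from h import *
w=load("wrist",6);im=w["frame"];h=cv2.cvtColor(im,cv2.COLOR_RGB2HSV)
m=((h[:,:,1]<45)&(h[:,:,2]>95)).astype(np.uint8)
roi=np.zeros_like(m);roi[110:255,200:350]=1;m&=roi
m=cv2.morphologyEx(m,cv2.MORPH_OPEN,np.ones((3,3)))
cs,_=cv2.findContours(m,cv2.RETR_EXTERNAL,cv2.CHAIN_APPROX_NONE);c=max(cs,key=cv2.contourArea)
pts=np.array([plane(ray(w,p,w["pose"]),79)[:2] for p in cv2.convexHull(c)[:,0].astype(float)])
(x,y),r=cv2.minEnclosingCircle(pts.astype(np.float32))
A=np.c_[2*pts,np.ones(len(pts))];s=np.linalg.lstsq(A,(pts**2).sum(1),rcond=None)[0]
print("lid",x,y,r,"lsq",s[:2],np.sqrt(s[2]+s[0]**2+s[1]**2))
k=((im.max(2)<90)).astype(np.uint8);rk=np.zeros_like(k);rk[170:225,255:300]=1;k&=rk
cs,_=cv2.findContours(k,cv2.RETR_EXTERNAL,cv2.CHAIN_APPROX_NONE);c=max(cs,key=cv2.contourArea);print(cv2.boundingRect(c))
crop(w,200,110,150,145,5,"pics/w6c.png")
E
```

```text
lid 522.9089965820312 135.2650909423828 63.45378112792969 lsq [521.14587728 132.71540739] 59.771525233022274
(263, 181, 28, 35)
```

View pics/w6c.png

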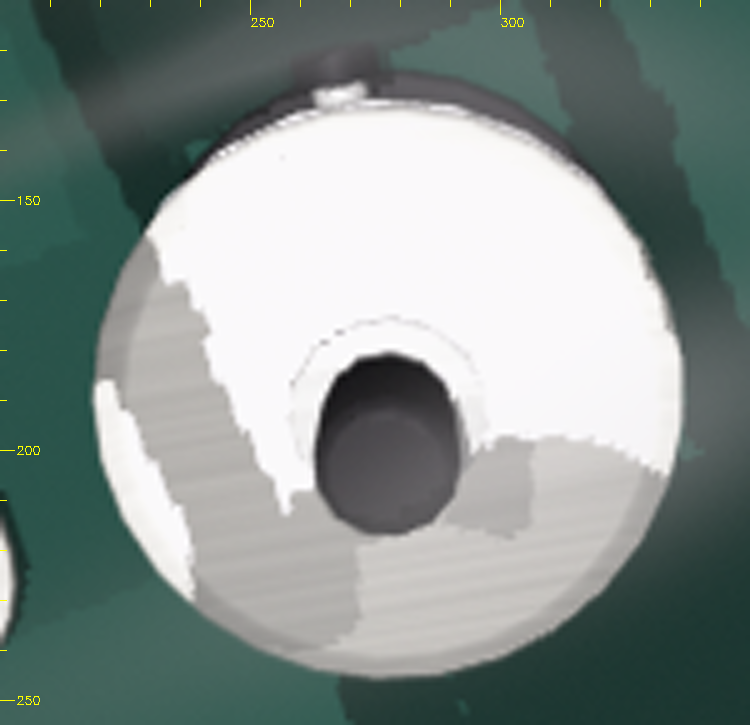

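```bash
python3 - <<'E'
from h import *
from rig import get_state
w=load("wrist",6)
print("knob",plane(ray(w,(277.3,202.5),w["pose"]),115), [plane(ray(w,p,w["pose"]),115).round(1) for p in [(263,202),(292,202),(277,216.7)]])
L=[plane(ray(w,p,w["pose"]),79) for p in [(219,190),(336.5,190),(278,131),(278,245.5)]]
print(np.mean(L,0),np.linalg.norm(L[0]-L[1]),np.linalg.norm(L[2]-L[3]))
s=get_state();print(s["tcp_pos"],s["ee_rot"])
E
```

```text
knob [521.90708086 129.68525932 115.        ] [array([518.6, 117.8, 115. ]), array([524.4, 142.1, 115. ]), array([534.5, 126.4, 115. ])]
[521.38166217 129.96937836  79.        ] 113.68365846432812 114.68770974482418
[521.76256668 132.51137661 244.68857187] [-9.71284700e-04  1.18017824e-01  9.93010925e-01 -3.91069161e-04]
```

>>> apply_moves --series '[{"tx":-0.006,"ty":-0.024,"tz":0.25,"roll":0,"fingers":0.6},{"tx":-0.006,"ty":-0.024,"tz":0.5,"roll":0,"fingers":0.6},{"tx":-0.006,"ty":-0.024,"tz":0.75,"roll":0,"fingers":0.6},{"tx":-0.006,"ty":-0.024,"tz":0.98,"roll":0,"fingers":0.6},{"tx":-0.006,"ty":-0.024,"tz":0.98,"roll":0,"fingers":0.6}]'

```text
clock: 7.65
tcp_pos: [520.5, 127.8, 143.2]
ee_rot: [-0.004, 0.12, 0.993, -0.001]
wrist_force: [0.4, 0.6, -0.1]
width: 51.6
```

```bash
python3 - <<'E'
from h import *
c,s=snap("wrist",7);print(s["clock"],s["tcp_pos"],s["ee_rot"],s["wrist_force"],s["width"],np.abs(s["qd"]).max())
crop(c,160,130,240,180,3,"pics/w7c.png")
c,s=snap("scene",7);print(s["tcp_pos"]);crop(c,190,170,120,120,5,"pics/s7c.png")
E
```

```text
7.65 [520.49648501 127.75050175 143.16923184] [-0.00377856  0.11968939  0.99280321 -0.00140122] [ 0.39541943  0.5948058  -0.06789881] 51.59262606492717 0.07187547501152972
[521.41699254 128.06345319 145.73485497]
```

View pics/w7c.png

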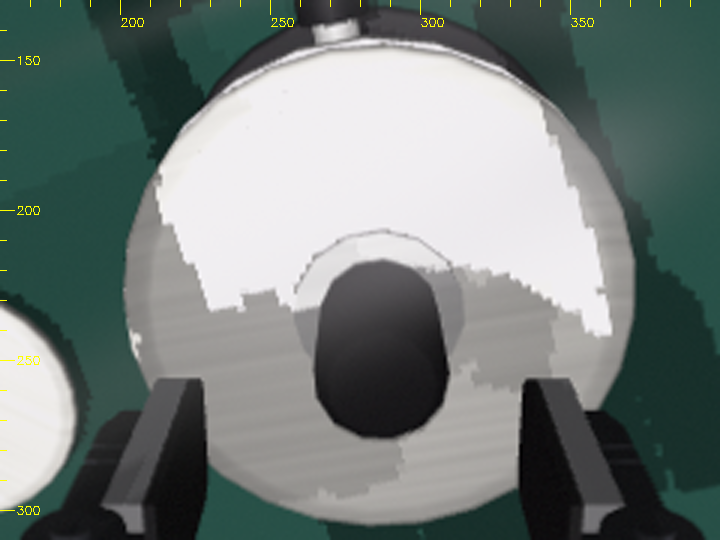

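View pics/s7c.png

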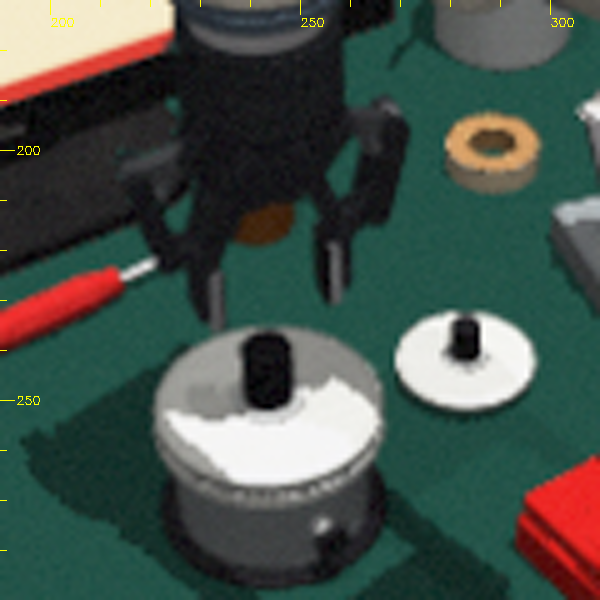

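```bash
python3 - <<'E'
from h import *
from rig import get_state
s=get_state();print(s["tcp_pos"],s["ee_rot"])
w=load("wrist",7)
for pose in [w["pose"],(np.array([521.4,128.1,145.7]),s["ee_rot"])]:
    print("knob",plane(ray(w,(287,254),pose),115))
    L=[plane(ray(w,p,pose),79) for p in [(201.5,225),(371.5,225),(286,143),(286,304.5)]]
    print(np.mean(L,0),np.linalg.norm(L[0]-L[1]),np.linalg.norm(L[2]-L[3]))
E
```

```text
[522.26002469 128.39796002 147.74457301] [-5.77856456e-04  1.19555347e-01  9.92827314e-01 -3.31132379e-04]
knob [520.88804153 130.27950674 115.        ]
[519.45560804 130.60726622  79.        ] 113.09324884899358 115.58222476430815
knob [523.22952256 130.41480131 115.        ]
[521.84647185 130.85287586  79.        ] 114.52741967632969 117.35190778194199
```

>>> apply_moves --series '[{"tx":0.005,"ty":0.02,"tz":0.15,"roll":0,"fingers":0.6},{"tx":0.005,"ty":0.02,"tz":0.3,"roll":0,"fingers":0.6},{"tx":0.005,"ty":0.02,"tz":0.42,"roll":0,"fingers":0.6},{"tx":0.005,"ty":0.02,"tz":0.52,"roll":0,"fingers":0.6},{"tx":0.005,"ty":0.02,"tz":0.54,"roll":0,"fingers":0.6}]'

```text
clock: 8.25
tcp_pos: [521.4, 131.1, 91.8]
ee_rot: [-0.002, 0.119, 0.993, -0.0]
wrist_force: [-0.4, 0.3, -0.5]
width: 51.2
```

>>> apply_moves --series '[{"tx":0,"ty":0,"tz":0,"roll":0,"fingers":0.4},{"tx":0,"ty":0,"tz":0,"roll":0,"fingers":0.3},{"tx":0,"ty":0,"tz":0,"roll":0,"fingers":0.0},{"tx":0,"ty":0,"tz":0,"roll":0,"fingers":0},{"tx":0,"ty":0,"tz":0,"roll":0,"fingers":0}]' --grip_force 60

```text
clock: 8.75
tcp_pos: [522.7, 131.3, 94.8]
ee_rot: [0.001, 0.119, 0.993, 0.0]
wrist_force: [-0.2, -1.0, 2.4]
width: 24.7
```

```bash
python3 - <<'E'
from h import *
c,s=snap("wrist",8);print(s["clock"],s["tcp_pos"],s["ee_rot"],s["wrist_force"],s["torque"],s["width"],np.abs(s["qd"]).max())
E
```

```text
8.75 [522.7113345  131.34049658  94.75503659] [5.85882371e-04 1.19101218e-01 9.92881931e-01 1.65347223e-04] [-0.17464583 -0.95167953  2.37685349] [-0.07293052  0.12606919 -0.01716282] 24.731099039049788 0.0016533245099220127
```

View pics/wrist8.png

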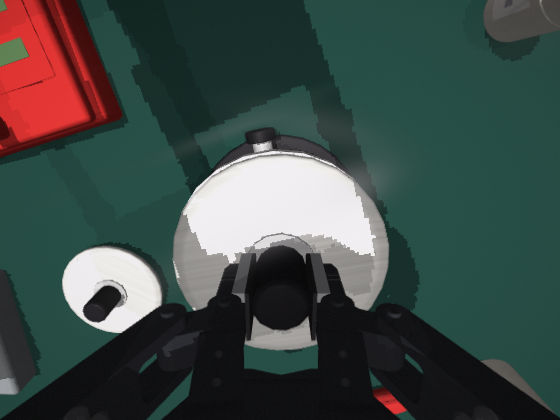

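>>> apply_moves --series '[{"tx":0,"ty":0,"tz":-0.01,"roll":0,"fingers":0},{"tx":0,"ty":0,"tz":-0.02,"roll":0,"fingers":0},{"tx":0,"ty":0,"tz":-0.03,"roll":0,"fingers":0},{"tx":0,"ty":0,"tz":-0.04,"roll":0,"fingers":0},{"tx":0,"ty":0,"tz":-0.05,"roll":0,"fingers":0}]' --grip_force 80

```text
clock: 9.3
tcp_pos: [521.7, 131.2, 97.5]
ee_rot: [-0.001, 0.119, 0.993, -0.0]
wrist_force: [1.7, 0.4, -10.8]
width: 23.7
```

>>> apply_moves --series '[{"tx":0,"ty":0,"tz":-0.005,"roll":0,"fingers":0},{"tx":0,"ty":0,"tz":-0.01,"roll":0,"fingers":0},{"tx":0,"ty":0,"tz":-0.015,"roll":0,"fingers":0},{"tx":0,"ty":0,"tz":-0.02,"roll":0,"fingers":0},{"tx":0,"ty":0,"tz":-0.02,"roll":0,"fingers":0}]'

```text
clock: 9.8
tcp_pos: [521.6, 131.5, 100.2]
ee_rot: [-0.001, 0.119, 0.993, -0.0]
wrist_force: [-2.5, 3.0, -13.2]
width: 23.9
```

>>> apply_moves --series '[{"tx":0,"ty":0,"tz":-0.005,"roll":0,"fingers":0},{"tx":0,"ty":0,"tz":-0.01,"roll":0,"fingers":0},{"tx":0,"ty":0,"tz":-0.015,"roll":0,"fingers":0},{"tx":0,"ty":0,"tz":-0.015,"roll":0,"fingers":0},{"tx":0,"ty":0,"tz":-0.015,"roll":0,"fingers":0}]'

```text
clock: 10.3
tcp_pos: [523.5, 131.4, 104.6]
ee_rot: [0.002, 0.119, 0.993, 0.001]
wrist_force: [-0.1, 0.5, -4.1]
width: 23.9
```

```bash
python3 - <<'E'
from h import *
c,s=snap("wrist",9);print(s["clock"],s["tcp_pos"],s["ee_rot"],s["wrist_force"],s["torque"],s["width"],np.abs(s["qd"]).max())
c,s=snap("scene",9);print(s["tcp_pos"]);crop(c,190,200,120,100,6,"pics/s9c.png")
E
```

```text
10.3 [523.51450718 131.35887747 104.56784277] [1.88618074e-03 1.19198950e-01 9.92868450e-01 5.41160496e-04] [-0.1001396   0.46242871 -4.12111074] [-0.02851924  0.00831233  0.06488493] 23.88701006018551 0.008885657851169626
[523.22776213 131.34529011 104.13518252]
```

View pics/s9c.png

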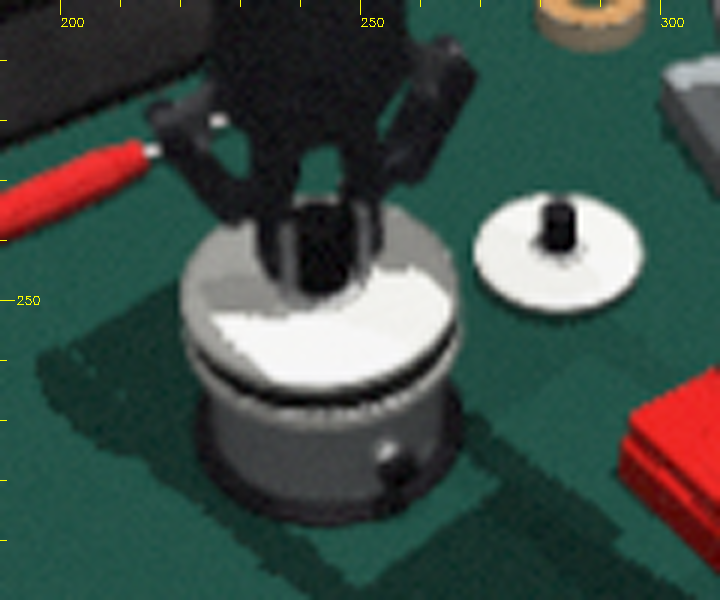

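>>> apply_moves --series '[{"tx":0,"ty":0,"tz":-0.015,"roll":0,"fingers":0},{"tx":0,"ty":0,"tz":-0.03,"roll":0,"fingers":0},{"tx":0,"ty":0,"tz":-0.045,"roll":0,"fingers":0},{"tx":0,"ty":0,"tz":-0.06,"roll":0,"fingers":0},{"tx":0,"ty":0,"tz":-0.06,"roll":0,"fingers":0}]'

```text
clock: 10.9
tcp_pos: [522.5, 131.3, 108.8]
ee_rot: [0.0, 0.119, 0.993, 0.0]
wrist_force: [-0.4, -1.2, -3.2]
width: 23.9
```

```bash
python3 - <<'E'
from h import *
for n in ("wrist","scene","side"):
    c,s=snap(n,10);print(s["clock"],s["tcp_pos"].round(2),s["ee_rot"].round(4),s["wrist_force"].round(2),s["torque"].round(3),s["width"])
    if n=="scene":crop(c,200,210,90,90,8,"pics/s10c.png")
    if n=="wrist":crop(c,160,120,240,240,3,"pics/w10c.png")
    if n=="side":crop(c,230,200,110,90,7,"pics/d10c.png")
E
```

```text
10.9 [522.5  131.35 108.8 ] [2.000e-04 1.191e-01 9.929e-01 1.000e-04] [-0.43 -1.18 -3.16] [ 0.049 -0.045  0.025] 23.891454583743048
10.95 [522.44 131.33 108.67] [1.000e-04 1.191e-01 9.929e-01 0.000e+00] [ 0.14 -0.24 -3.32] [ 0.006 -0.004 -0.035] 23.675628051461516
11.0 [522.4  131.29 108.5 ] [0.     0.1191 0.9929 0.    ] [-0.16  0.   -3.69] [-0.019 -0.012  0.029] 23.839668452982494
```

View pics/s10c.png

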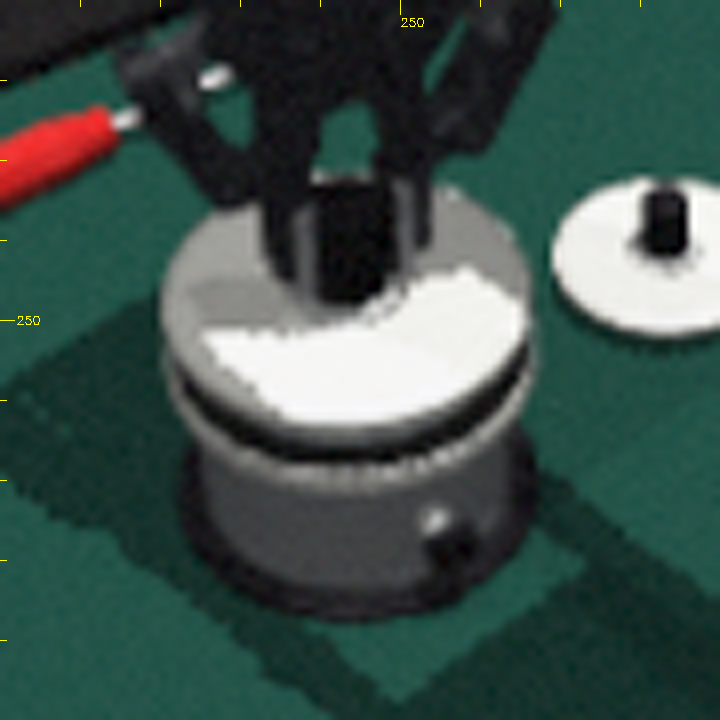

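View pics/w10c.png

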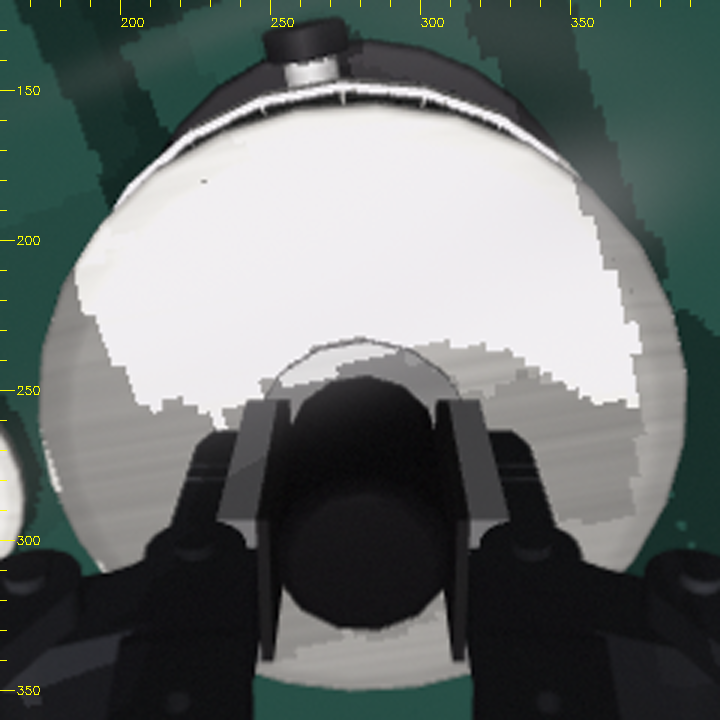

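View pics/d10c.png

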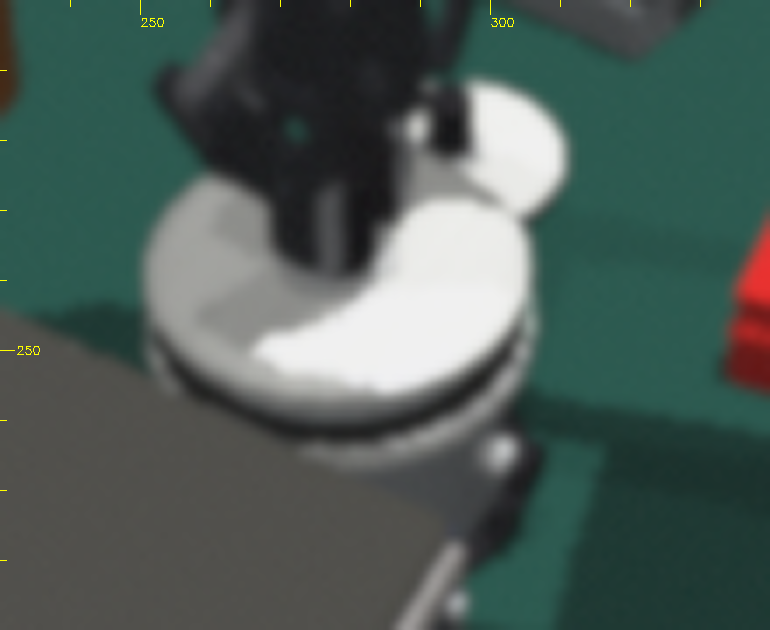

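```bash
python3 - <<'E'
from h import *
from scipy.optimize import least_squares,brentq
def proj(c,X):
    K=np.array(c["mtx"]);R=np.array(c["R"])
    return cv2.projectPoints(X.reshape(-1,1,3).astype(float),cv2.Rodrigues(R)[0],np.array(c["t"],float).reshape(3,1),K,np.array([float(c["k1"]),0,0,0]))[0][:,0]
t=np.linspace(0,2*np.pi,720)
def ext(c,x,y,z,r):
    p=proj(c,np.c_[x+r*np.cos(t),y+r*np.sin(t),np.full(720,z)]);return np.array([p[:,0].min(),p[:,0].max(),p[:,1].max()])
c7=load("scene",7);c10=load("scene",10)
# observed left,right,lower: lid bottom edge / rim outer
obs={"before lid top":(c7,[221,266.5,267.3]),"now lid top":(c10,[220,266.4,263.2]),"now rim top":(c10,[220.6,267.2,269.8])}
for n,(c,o) in obs.items():
    f=least_squares(lambda v:ext(c,v[0],v[1],v[2],58)-o,[522,130,80]);print(n,f.x.round(1),f.cost)
    f=least_squares(lambda v:ext(c,522.2,130.7,v[0],58)[2:]-o[2:],[80]);print("   z only",f.x)
for s in (c7,c10): pass
E
python3 - <<'E'
import sys;sys.path.insert(0,'.')
from h import *
import os;os.chdir('.')
crop(load("scene",7),200,220,90,70,8,"pics/s7d.png")
E
```

```text
before lid top [529.6 124.8  62.7] 1.6256845534794611e-24
   z only [72.30525468]
now lid top [521.9 130.2  86.3] 2.0194839173657902e-27
   z only [86.36905871]
now rim top [509.4 136.1  77.7] 3.6350710512584224e-27
   z only [63.61067203]
```

View pics/s7d.png

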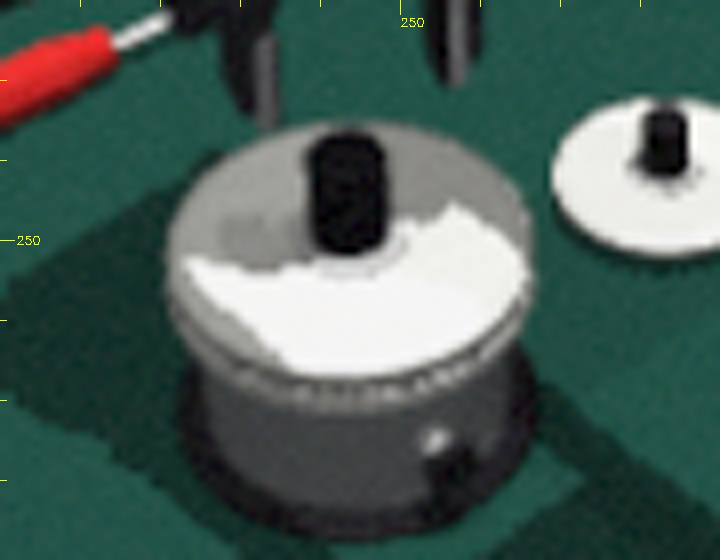

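>>> apply_moves --series '[{"tx":0,"ty":0,"tz":-0.006,"roll":0,"fingers":0},{"tx":0,"ty":0,"tz":-0.012,"roll":0,"fingers":0},{"tx":0,"ty":0,"tz":-0.012,"roll":0,"fingers":0},{"tx":0,"ty":0,"tz":-0.012,"roll":0,"fingers":0},{"tx":0,"ty":0,"tz":-0.012,"roll":0,"fingers":0}]'

```text
clock: 11.55
tcp_pos: [522.4, 131.3, 109.7]
ee_rot: [-0.0, 0.119, 0.993, -0.0]
wrist_force: [-0.2, 0.4, -2.0]
width: 23.9
```

```bash
python3 - <<'E'
from h import *
from scipy.optimize import least_squares
w=load("wrist",10)
R=np.array([plane(ray(w,p,w["pose"]),69)[:2] for p in [(200,188),(225,166),(249,152.5),(275,147.5),(300,150),(325,160),(348,175)]])
L=np.array([plane(ray(w,p,w["pose"]),93)[:2] for p in [(173,255),(182,212),(388,250),(377,212),(350,177),(250,158.5),(280,155.5),(305,157.5),(280,350),(255,347),(305,348)]])
for n,P in(("rim",R),("lid",L)):
    f=least_squares(lambda v:np.hypot(*(P-v).T)-58,[522,130]);print(n,f.x.round(1),f.fun.round(1))
    g=least_squares(lambda v:np.hypot(*(P-v[:2]).T)-v[2],[522,130,58]);print("  free r",g.x.round(1))
for n in ("wrist","scene","side"):
    c,s=snap(n,11);print(s["clock"],s["tcp_pos"].round(2),s["ee_rot"].round(4),s["wrist_force"].round(2),s["width"].round(2))
    if n=="scene":crop(c,200,210,90,70,8,"pics/s11c.png")
E
```

```text
rim [523.1 129.9] [-0.3 -0.7  0.5  0.8  0.4 -0.6 -0.4]
  free r [520.3 130.4  55.5]
lid [521.7 130.3] [-2.  -1.4 -1.5 -1.8 -0.5 -0.7 -1.1 -0.8 -1.8 -2.  -1.3]
  free r [521.3 130.5  56.6]Traceback (most recent call last):
  File "<stdin>", line 10, in <module>
AttributeError: 'float' object has no attribute 'round'
```

Centred to within about 1 mm of the rim. One last height and level check, plus a look at the whole scene.

```bash
python3 - <<'E'
from h import *
for n in ("scene","side"):
    c,s=snap(n,12);print(s["clock"],s["tcp_pos"].round(2),s["ee_rot"].round(4),s["wrist_force"].round(2),s["width"])
    if n=="scene":crop(c,200,210,90,70,8,"pics/s12c.png")
E
```

```text
11.6 [522.35 131.3  109.64] [-0.      0.1191  0.9929 -0.    ] [-0.28  1.01 -2.96] 23.968062719918667
11.65 [522.36 131.28 109.66] [-0.      0.1191  0.9929  0.    ] [-0.22  0.77 -3.03] 23.69268312018106
```

View pics/s12c.png

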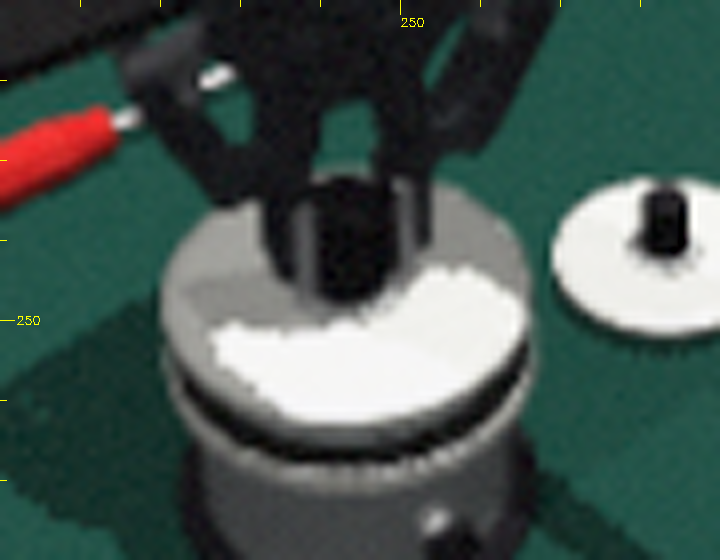

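View pics/scene12.png

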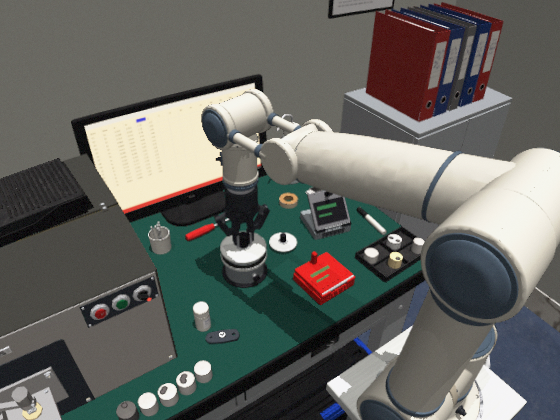

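```bash
python3 -c "
from rig import *
print(finish_job())"
```

```text
the job is handed in; nothing more can be done
None
```

I tilted the grey readout's display up by its lug and let go of it. Then I gripped the large lid by its knob and pulled it slowly straight up until the seal let go. I handed the job in at about 11.7 s, still holding the lid.

- **Display:** I triangulated the tilt after release at about 46° (44° on one side of the screen, 47° on the other). The wrist camera alone suggested somewhere between 45° and 50°.
- **Seal:** the pull reached about 13 N in the readings I took, then dropped to the lid's weight of about 3–4 N. By then the wrist was about 9.5 mm above where it had gripped the knob.
- **Lid height:** at the end the wrist stood 14.9 mm above its grip height. I set the last millimetre from an image fit that showed 14.1 mm of lift just before it. The absolute heights from that fit were several millimetres off, so I relied only on the difference.
- **Lid level and centring:** the tool is vertical, and the lid looked level in the pictures. Its centre is within about 1.5 mm of the rim centre. A separate rim fit from the scene camera was ill-conditioned and disagreed, so I set it aside.
- **Other things:** in the last scene picture nothing else looks moved, including the red look-alike and the small lid. I checked that by eye only.

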